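# Slide the square-ended template under the board's sprung clip

## Task

Put the square-ended marking template away on the clip board: lay it on the board with its long free end towards the clip, then slide it forward so that its own edge lifts the sprung clip, until about 2 cm of it is under the pressing edge. Leave it lying flat, straight and central on the board, held by the clip and released, and leave the round-ended template where it lies.

Things in the scene. Friction and masses are not known exactly. Their poses are not given: they have to be found in the camera images.
- square_template: the template to clip: a loose aluminium plate, 92 (x) x 60 (y) x 6 mm, square at both ends, about 120 g, with a wooden grip strip standing on it. Origin under the plate's centre, on its underside; +x points to its long free end (the end farther from the grip strip), whose edge is rounded to a 3 mm radius; z up.
- square_grip (a point): centre of the square template's wooden grip strip, to be pinched from above across its 14 mm: the strip is 36 mm long along the template's x, 14 mm wide (y) and 24 mm high, from 6 to 30 mm above the plate's underside. The point lies at (-24, 0, 18) mm in the template's frame and has its axes.
- square_nose (a point): middle of the lower front edge of the square template's long free end, at (46, 0, 0) mm in its frame, with its axes.
- round_template: the other template, to be left alone: same size, plate and grip strip, but its long free end is a half circle of 30 mm radius. Origin under the plate's centre, +x to the round end.
- clip_board: dark wooden board fixed to the bench, 160 (x) x 110 (y) x 9 mm, with a sprung steel clip at its far (+x) end. Origin under the board's centre; +x points the way the template is pushed in, z up. With the plate under it, no part of the clip stands higher than 27 mm above the board. A tall tool case stands to its right (-y) and a caulking gun leans back to its left: work from above.
- clip_line (a point): point on the board's top surface below the middle of the clip's pressing edge, at (20, 0, 9) mm in the board's frame, with its axes. The clip is a flap 72 mm wide (y), hinged 50 mm behind this line (+x); in front of it a lip rises at 28 degrees, to 17 mm above the board 25 mm before the line, so that a plate slid along the board lifts it. A low backstop stands 37 mm behind the line.
- clip (a joint): hinge angle of the clip: 0 shut (pressing edge 1 mm above the board), growing as it lifts; about 0.1 rad when it rests on the 6 mm plate. A spring holds it down with about 1.6 N at the pressing edge when shut and 2 N on the plate; sliding the plate in takes about 4 N.

How it is judged:
By the outcome, as a careful person would: the job done as asked, in the order asked, and still so for the second after the job is handed in, with the robot touching nothing.
It also fails if it takes over 45 s, if anything falls off the work surface, if the arm or the gripper's body presses on something with over 40 N, if the wrist force passes 120 N, or if a joint passes its speed limit or range.

## Robot

A 7-joint arm with a two-finger parallel gripper is mounted at the origin on a cart in front of the work surface, level with it; the furniture and walls round the work are solid. World frame = base frame: x ahead of the robot, y to its left, z up, the work surface at z = 0. Lengths are in m, angles in rad, forces in N, time in s.
With the tool pointing down it reaches from about 0.425 to 0.875 m from the base axis. Payload 4.7 kg.
Tool frame: the origin (TCP) lies on the centre line of the jaws, within the pads' length; the fingertips stand ahead of it and the grasp point (between the pads) lies 2 mm behind it (nose_length is the z of the fingertips in the tool frame, in m); z points along the fingers, y is the line along which they close (so a half turn about z gives the same grasp; the last joint's range is limited). The gripper opens to 87 mm and grips with 3 to 60 N. Pads are 19 mm wide; open, the fingers measure 117 mm over their backs; the gripper's body (75 mm by 190 mm) begins 51 mm behind the grasp point.
Start: joints at [-1.332, 0.321, -0.07, 1.45, 0.023, 1.371, -0.057], TCP at [0.145, 0.634, 0.24] pointing down, gripper open.
Joint ranges: [-2.86, 2.86], [-0.3, 2.09], [-1.38, 1.24], [0.06, 2.45], [-1.56, 4.7], [0.09, 2.05], [-2.69, 2.69]. Speed limits (rad/s): [2.57, 2.57, 3.14, 3.14, 3.14, 3.14, 3.14].

## Interface

Orientations are given as a rotation vector (axis times angle).
In Python, from bench import * gives the robot as it stands.
- The arm moves only by the tool send_rows, never from a script. Its arguments are lists of equal length, an entry for each row: "xyz": the shift along the tool's x, y, z in mm, a list of three; "dr": the turn, a rotation vector about the tool's x, y, z in rad, a list of three. A call has exactly 10 rows; each row is the pose to reach, as a shift and turn from the pose commanded when the call began, along the tool's axes at that moment; what a row does not reach only later rows make up. A row lasts 1/12 s, in which the tool goes at most 41.7 mm and 7.16 degrees, less where a joint would pass 70% of its speed; a pose out of reach is approached as far as the arm can. A call with a gripper value outside its range is refused whole. "jaw" is the finger opening in mm, from 0 to 87, set as the call begins (left out, the last holds). The fingers move at their own pace and stop on an object; "grip_force" is the grip in N (left out, the last holds). Time passes only in rows, so rows that repeat a pose let the fingers close, or fill a call up. It gives the time, the measured TCP pose, the force, the opening and the grip force at its end, in the units of the state.
- get_state(): the state, without advancing time (a new reading comes with each control period).
- get_image(name): name is "scene" or "top" or "wrist"; returns the picture (384x512x3 uint8, red, green, blue); there is no depth.
- calibration(name): a dict with "vfov" (degrees; the focal length in pixels is half the picture's height over the tangent of half this angle, whatever the lens; pixels are square), "cx", "cy" (the principal point, pixels), "k1" (the pictures are not rectified: a ray, as slopes to the right and down, at radius r is drawn at 1 + k1 r^2 times it, then the intrinsics apply), "rvec" (rotation vector, rad) and "tvec" (3), from world to camera coordinates, as OpenCV has them; the wrist camera has in their place "hand_eye" (4x4, takes a point from camera to tool coordinates, whose origin is the TCP and whose axes are the flange's). Camera axes: x right, y down, z forward; pixel columns grow to the right and rows downward; lengths in m; the calibration is good to about 2 mm. A picture is of the moment at which its call begins: read the wrist's pose just before it. calibration takes no time and is no camera call.
- close_job(): hands the job in; it is judged then, once.
The state is a dict: "time": time; "joint_positions": joint angles; "qd": joint speeds; "joint_torque": joint torques, N m; "position": TCP position; "tool_rot": TCP orientation; "ft_force": force on the tool from outside, world axes, zero at the start; "torque": the same for the moment, N m; "grip_width": opening from 0.0 (shut) to 1.0 (fully open); "grip_force": force on a finger pad.
Only numpy, scipy, OpenCV 4.12 (cv2) and the standard library are available. Lean on these libraries where they do the work, as an engineer would, in place of code of your own. Each camera call takes 0.05 s, during which the arm holds its last target. There are 200 camera calls.

## Working session

There is one attempt and no reset: what is moved stays moved. The work goes in short steps, Python scripts to look and compute and a tool call to move; the robot and the scene stay as the last step left them, time stands still between calls to the robot, and variables do not carry over. Pictures are saved under pics/ and viewed, at most 10 in all, crops included, and the job is handed in when it is done.

Besides the shell and the picture viewer there is one more tool, called after "Emit:" as a command line: name --argument value ..., lists and objects as JSON in quotes. send_rows: Moves the arm, as the interface text tells. Its arguments: {"type":"object","properties":{"xyz":{"type":"array"},"dr":{"type":"array"},"jaw":{"type":"number"},"grip_force":{"type":"number"}},"required":["xyz","dr"]}

```bash
mkdir -p pics; ls
cat > h.py <<'E'
from bench import *
import numpy as np, cv2
from scipy.spatial.transform import Rotation as R
def cam(name, st=None):
    c=calibration(name); f=192/np.tan(np.radians(c["vfov"])/2)
    if "rvec" in c:
        Rw=R.from_rotvec(np.ravel(c["rvec"])).as_matrix(); t=np.ravel(c["tvec"])
        return c,f,Rw.T,-Rw.T@t
    H=np.array(c["hand_eye"]); Rt=R.from_rotvec(st["tool_rot"]).as_matrix()
    return c,f,Rt@H[:3,:3],Rt@H[:3,3]+np.array(st["position"])
def ray(uv,C,z):
    c,f,Rc,o=C
    d=(np.atleast_2d(uv).astype(float)-[c["cx"],c["cy"]])/f
    s=d.copy()
    for _ in range(20): s=d/(1+c["k1"]*(s**2).sum(1,keepdims=True))
    w=np.c_[s,np.ones(len(s))]@Rc.T
    return o+w*((z-o[2])/w[:,2:3])
def proj(P,C):
    c,f,Rc,o=C
    q=(np.atleast_2d(P)-o)@Rc; s=q[:,:2]/q[:,2:]
    return s*(1+c["k1"]*(s**2).sum(1,keepdims=True))*f+[c["cx"],c["cy"]]
def snap(name,fn):
    st=get_state(); im=get_image(name); cv2.imwrite("pics/"+fn,im[:,:,::-1]); return im,cam(name,st),st
E
python3 - <<'E'
from h import *
for n in("top","scene"):
    im,C,s=snap(n,n+"0.png"); print(n,C[3],C[1])
print(s)
E
cd pics; python3 -c "
import cv2,numpy as np
cv2.imwrite('b.png',cv2.resize(np.vstack([cv2.imread('top0.png'),]),(800,600)))"
```

```text
pics
top [0.37284193 0.16233664 0.8921443 ] 398.47069629565476
scene [ 0.04565245 -0.26130576  0.61101393] 374.98323413835243
{'time': 0.05, 'joint_positions': array([-1.33191434,  0.3218217 , -0.07007922,  1.45164904,  0.02262132,
        1.37078926, -0.05688585]), 'qd': array([ 1.45562280e-03, -1.28740601e-03, -5.49296600e-05, -1.00051047e-03,
       -5.75823354e-04, -3.61607896e-04, -1.44338067e-03]), 'joint_torque': array([-8.98664507e-05, -4.92988586e+01, -4.06363076e-01, -3.13707232e+01,
       -6.43270346e-02,  3.97351873e-02,  7.79834522e-05]), 'position': array([0.14482519, 0.63314013, 0.23847532]), 'tool_rot': array([-3.52265998e-01, -3.12168656e+00,  2.95024274e-03]), 'ft_force': array([-0.06380312,  0.74894898,  0.96587141]), 'torque': array([ 0.00738789, -0.02195047, -0.04549028]), 'grip_force': 0.0, 'grip_width': 0.9995237106353435}
```

View pics/b.png

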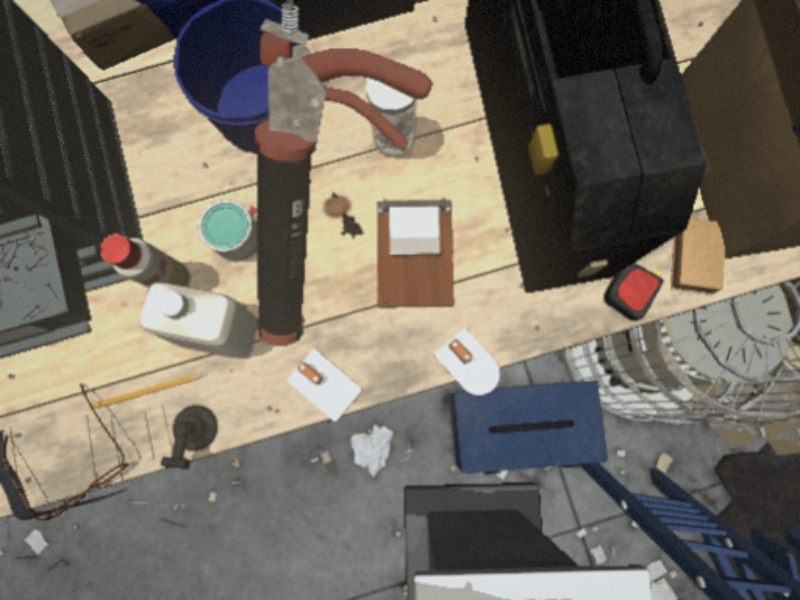

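View pics/scene0.png

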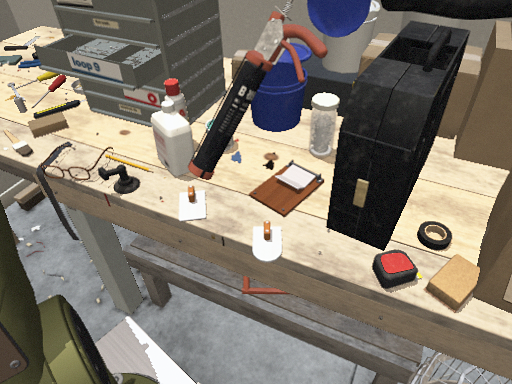

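The top view, enlarged to 800x600, shows the square template at about (325,383) with its grip at (310,372). The round one is at (468,362). The board is at (415,253) with the clip towards the top, the tool case is to its right and the caulking gun to its left.

```bash
cat > m.py <<'E'
from h import *
import sys
def comps(mask,amin):
    n,l,st,ce=cv2.connectedComponentsWithStats(mask.astype(np.uint8)); return [(l==i,st[i],ce[i]) for i in range(1,n) if st[i,4]>=amin]
def rect(m):
    c=max(cv2.findContours(m.astype(np.uint8),0,2)[0],key=cv2.contourArea); return cv2.boxPoints(cv2.minAreaRect(c)),c
E
python3 - <<'E'
from m import *
im=cv2.imread("pics/top0.png")[:,:,::-1]; C=cam("top"); hsv=cv2.cvtColor(np.ascontiguousarray(im),cv2.COLOR_RGB2HSV).astype(int)
H,S,V=hsv[...,0],hsv[...,1],hsv[...,2]
def roi(x0,x1,y0,y1):
    m=np.zeros(H.shape,bool); m[y0:y1,x0:x1]=1; return m
def rep(name,m,z):
    m=max(comps(m,10),key=lambda t:t[1][4])[0]
    b,c=rect(m); P=ray(cv2.approxPolyDP(c,2.5,True)[:,0]+0.0,C,z); B=ray(b,C,z)
    print(name,m.sum(),"box\n",B[:,:2].round(4),"cen",B.mean(0).round(4),"sides",np.linalg.norm(np.diff(B,axis=0),axis=1).round(4),"ang",np.degrees(np.arctan2(*(B[1]-B[0])[1::-1])).round(1)); print("poly",P[:,:2].round(3).tolist())
A=roi(180,235,220,275); orange=(S>110)&(H<18)
print(hsv[248,212],hsv[238,198],hsv[235,250],hsv[180,265])
rep("plate",A&(S<45)&(V>150),0.006); rep("grip",A&orange,0.03)
D=roi(275,325,205,258)
rep("rplate",D&(S<45)&(V>150),0.006); rep("rgrip",D&orange,0.03)
F=roi(236,295,125,202)
rep("board",F&(S>90)&(H<12)&(V<200),0.009); rep("clip",F&(S<45)&(V>150),0.02)
F2=F&(((S>90)&(H<12)&(V<200))|(S<45)); rep("b+c",F2,0.009)
E
```

```text
[ 96   6 228] [ 13 140 201] [ 19  55 175] [ 12 132 126]
plate 1099 box
 [[0.4179 0.3361]
 [0.4658 0.2942]
 [0.4029 0.2228]
 [0.356  0.2647]] cen [0.4107 0.2794 0.006 ] sides [0.0637 0.0952 0.0629] ang -41.1
poly [[0.464, 0.293], [0.444, 0.311], [0.417, 0.28], [0.411, 0.293], [0.434, 0.322], [0.416, 0.333], [0.36, 0.263], [0.407, 0.227]]
grip 54 box
 [[0.4324 0.3125]
 [0.4409 0.3052]
 [0.4192 0.2799]
 [0.4107 0.2872]] cen [0.4258 0.2962 0.03  ] sides [0.0112 0.0333 0.0112] ang -40.7
poly [[0.434, 0.311], [0.418, 0.296], [0.425, 0.287], [0.416, 0.283], [0.414, 0.29], [0.418, 0.281], [0.438, 0.303], [0.429, 0.305]]
rplate 991 box
 [[0.4485 0.1258]
 [0.4892 0.0779]
 [0.4169 0.0177]
 [0.3772 0.0653]] cen [0.4329 0.0717 0.006 ] sides [0.0629 0.0941 0.062 ] ang -49.6
poly [[0.487, 0.078], [0.445, 0.122], [0.4, 0.084], [0.391, 0.056], [0.405, 0.035], [0.429, 0.031]]
rgrip 56 box
 [[0.4581 0.1006]
 [0.4657 0.0912]
 [0.4417 0.0723]
 [0.4342 0.0817]] cen [0.4499 0.0864 0.03  ] sides [0.0121 0.0305 0.012 ] ang -51.3
poly [[0.46, 0.098], [0.436, 0.08], [0.453, 0.081]]
board 1136 box
 [[0.6453 0.1
[... 710 characters left out ...]
0.663, 0.18], [0.595, 0.18], [0.597, 0.11], [0.663, 0.109]]
b+c 2330 box
 [[0.6789 0.1962]
 [0.6753 0.0875]
 [0.5184 0.0943]
 [0.5217 0.1998]] cen [0.5986 0.1444 0.009 ] sides [0.1087 0.157  0.1056] ang -91.9
poly [[0.676, 0.192], [0.662, 0.197], [0.659, 0.19], [0.671, 0.185], [0.661, 0.18], [0.65, 0.19], [0.655, 0.194], [0.631, 0.197], [0.626, 0.188], [0.626, 0.197], [0.621, 0.179], [0.597, 0.18], [0.581, 0.192], [0.614, 0.184], [0.614, 0.195], [0.568, 0.199], [0.551, 0.19], [0.542, 0.199], [0.549, 0.192], [0.544, 0.181], [0.538, 0.197], [0.522, 0.2], [0.521, 0.193], [0.537, 0.19], [0.521, 0.175], [0.521, 0.094], [0.637, 0.094], [0.642, 0.11], [0.666, 0.109], [0.659, 0.093], [0.673, 0.092]]
```

```bash
python3 -c "
import cv2
a=cv2.imread('pics/top0.png')[110:280,170:330]
cv2.imwrite('pics/c.png',cv2.resize(a,None,fx=3.5,fy=3.5,interpolation=2))"
```

```text
(no output)
```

View pics/c.png

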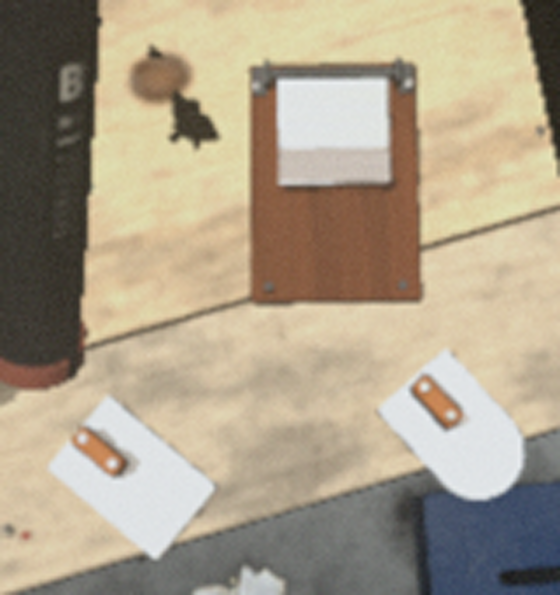

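The crop confirms the layout: the square template's grip is near its upper-left end, with the free end pointing lower right. The board is nearly aligned with world x, with the clip at its far end. Next I check the clearance to the gun's near end and work out the first move.

```bash
cat >> h.py <<'E'
def plan(xyz,yaw,st=None):
    "tool shift (mm) and dr to reach world xyz, tool x at yaw (deg), tool down"
    st=st or get_state(); R0=R.from_rotvec(st["tool_rot"]); y=np.radians(yaw)
    Rt=R.from_matrix(np.array([[np.cos(y),np.sin(y),0],[np.sin(y),-np.cos(y),0],[0,0,-1]]))
    return (R0.inv().apply(np.array(xyz)-st["position"])*1e3).round(1),(R0.inv()*Rt).as_rotvec().round(4)
E
python3 - <<'E'
from h import *
import bench; print([n for n in dir(bench) if 'nose' in n.lower()], {k:v for k,v in calibration("wrist").items()})
T=cam("top");S=cam("scene")
def tri(a,b):
    A=[ray(a,T,z)[0] for z in(0,.1)];B=[ray(b,S,z)[0] for z in(0,.1)]
    d,e=A[1]-A[0],B[1]-B[0]; s,t=np.linalg.lstsq(np.c_[d,-e],B[0]-A[0],rcond=None)[0]
    p,q=A[0]+s*d,B[0]+t*e; print(p.round(3),q.round(3))
# gun cap: left-near corner and right-near corner, red-black border right
tri((167,217),(190,168)); tri((191,213),(212,177)); tri((194,205),(218,164))
for z in(0,.03,.06): print(ray([(179,219.5),(192,212)],T,z).round(3).tolist())
print(plan((.426,.297,.238),48.6))
E
```

```text
['nose_length'] {'vfov': 66.982624875665, 'cx': 252.48711822459927, 'cy': 191.58843355973767, 'k1': -0.039626007137249245, 'hand_eye': array([[ 7.15564508e-04, -9.61981947e-01, -2.73112105e-01,
         7.54391107e-02],
       [ 9.99999741e-01,  7.10879397e-04,  1.16110475e-04,
        -1.75756522e-04],
       [ 8.24535882e-05, -2.73112117e-01,  9.61982206e-01,
        -1.46116269e-01],
       [ 0.00000000e+00,  0.00000000e+00,  0.00000000e+00,
         1.00000000e+00]])}
[0.475 0.364 0.029] [0.48  0.36  0.029]
[0.483 0.313 0.019] [0.498 0.3   0.019]
[0.495 0.3   0.059] [0.511 0.287 0.059]
[[0.472, 0.343, 0.0], [0.488, 0.314, 0.0]]
[[0.468, 0.337, 0.03], [0.484, 0.309, 0.03]]
[[0.465, 0.331, 0.06], [0.48, 0.304, 0.06]]
(array([-349. , -265. ,    1.1]), array([-9.0000e-04,  1.9000e-03,  2.0686e+00]))
```

Emit:
send_rows --xyz '[[-18,-13,0],[-36,-26,0],[-54,-39,0],[-72,-52,0],[-90,-65,0],[-108,-78,0],[-126,-91,0],[-144,-104,0],[-162,-117,0],[-180,-130,0]]' --dr '[[0,0,0.11],[0,0,0.22],[0,0,0.33],[0,0,0.44],[0,0,0.55],[0,0,0.66],[0,0,0.77],[0,0,0.88],[0,0,0.99],[0,0,1.1]]'

```text
time: 0.93
position: [0.2918, 0.4656, 0.2391]
tool_rot: [1.939, 2.472, -0.001]
ft_force: [-0.2, -0.3, 0.2]
grip_width: 0.999
grip_force: 0.0
```

Run:
```python
from h import *
import bench; print(bench.nose_length)
print(plan((.426,.297,.2),48.6)); print(plan((.4,.27,.2),48.6))
```

```text
0.017
(array([-195.7,   90.1,   39.2]), array([-3.000e-04,  8.000e-04,  9.632e-01]))
(array([-215.8,   58.4,   39.2]), array([-3.000e-04,  8.000e-04,  9.632e-01]))
```

Emit:
send_rows --xyz '[[-20,9,4],[-40,17,8],[-60,25,12],[-80,34,16],[-100,42,20],[-120,51,24],[-140,59,28],[-160,68,32],[-180,76,36],[-200,85,40]]' --dr '[[0,0,0.1],[0,0,0.2],[0,0,0.3],[0,0,0.4],[0,0,0.5],[0,0,0.6],[0,0,0.7],[0,0,0.8],[0,0,0.88],[0,0,0.963]]' --jaw 60

```text
time: 1.77
position: [0.4227, 0.2925, 0.1991]
tool_rot: [2.862, 1.295, -0.001]
ft_force: [0.5, 0.2, -0.2]
grip_width: 0.69
grip_force: 0.0
```

```bash
cat > w.py <<'E'
from m import *
def look(fn,zp=.006,zg=.03):
    im,C,st=snap("wrist",fn); hsv=cv2.cvtColor(np.ascontiguousarray(im),cv2.COLOR_RGB2HSV).astype(int); H,S,V=np.moveaxis(hsv,2,0)
    for name,m,z in(("plate",(S<45)&(V>150),zp),("grip",(S>110)&(H<18)&(V>120),zg)):
        m=cv2.morphologyEx(m.astype(np.uint8),cv2.MORPH_CLOSE if name=="grip" else cv2.MORPH_OPEN,np.ones((5,5)))
        for mm,s,c in sorted(comps(m,250),key=lambda t:-t[1][4])[:4]:
            b,_=rect(mm); B=ray(b,C,z); L=np.linalg.norm(np.diff(B,axis=0),axis=1)[:2]; i=int(L[1]>L[0]); d=B[i+1]-B[i]
            print(name,"px",c.round(),"area",s[4],"cen",B.mean(0)[:2].round(4),"sides",L.round(4),"long-axis yaw",np.degrees(np.arctan2(d[1],d[0])).round(2))
    return im,C,st
E
python3 - <<'E'
from w import *
im,C,st=look("w1.png"); print(st["position"],proj((.426,.297,.03),C))
E
```

```text
plate px [174. 117.] area 26284 cen [0.3937 0.3836] sides [0.1282 0.4262] long-axis yaw -70.76
plate px [214.  27.] area 5511 cen [0.4886 0.4332] sides [0.1178 0.0719] long-axis yaw -41.66
plate px [472. 154.] area 3594 cen [0.6372 0.1347] sides [0.0734 0.0829] long-axis yaw -87.16
plate px [127.  20.] area 994 cen [0.4343 0.5   ] sides [0.0156 0.1116] long-axis yaw -70.51
grip px [423. 179.] area 5911 cen [0.5857 0.1577] sides [0.1333 0.1002] long-axis yaw -1.91
grip px [259. 114.] area 489 cen [0.4742 0.3364] sides [0.0197 0.0497] long-axis yaw -97.54
[0.42271932 0.29245448 0.19905143] [[252.40459718 173.54108343]]
```

View pics/w1.png

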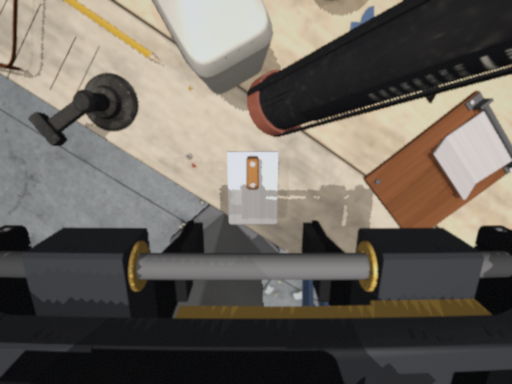

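The wrist view shows the plate centred near (253,187) with the grip at (253,172), matching the top-view prediction. The gun's cap reaches down to about row 133, so I will tilt the tool away from it a little. First I refine with a tight region.

Run:
```python
from m import *
st=get_state(); C=cam("wrist",st); im=cv2.imread("pics/w1.png"); h=cv2.cvtColor(im,cv2.COLOR_BGR2HSV).astype(int); H,S,V=np.moveaxis(h,2,0)
print(h[200,238],h[140,215],h[215,285],h[172,253],h[190,270])
R_=np.zeros(H.shape,bool);R_[143:232,215:292]=1
for n,m,z in(("plate",R_&(((H>25)|(S<25))&(V>100)),.006),("grip",R_&(S>100)&(H<18),.03)):
    m=max(comps(m,30),key=lambda t:t[1][4])[0]; b,_=rect(m); B=ray(b,C,z); print(n,b.round().tolist(),B[:,:2].round(4).tolist(),B.mean(0).round(4),np.linalg.norm(np.diff(B,axis=0),axis=1).round(4),[np.degrees(np.arctan2(*(B[i+1]-B[i])[1::-1])).round(1) for i in(0,1)])
```

```text
[  9  10 184] [ 18  42 211] [ 17  48 142] [ 15 150 187] [ 15   6 174]
plate [[226.0, 151.0], [278.0, 151.0], [278.0, 231.0], [226.0, 231.0]] [[0.4211, 0.3282], [0.4662, 0.2876], [0.4006, 0.2107], [0.3518, 0.2546]] [0.4099 0.2703 0.006 ] [0.0607 0.1011 0.0657] [np.float64(-41.9), np.float64(-130.5)]
grip [[247.0, 157.0], [257.0, 157.0], [257.0, 188.0], [247.0, 188.0]] [[0.4374, 0.3092], [0.4455, 0.3019], [0.4223, 0.2757], [0.4139, 0.2832]] [0.4298 0.2925 0.03  ] [0.0109 0.035  0.0112] [np.float64(-41.9), np.float64(-131.6)]
```

Run:
```python
from h import *
s=get_state(); print(s["time"],s["position"],s["tool_rot"]); print(plan((.4237,.2938,.027),48.5))
```

```text
1.8167 [0.42585884 0.28746773 0.19837065] [ 2.86553314e+00  1.27903872e+00 -1.23462238e-03]
(array([  3.6,  -6.3, 171.3]), array([ 0.0029,  0.0022, -0.0069]))
```

Emit:
send_rows --xyz '[[3,-5,20],[3,-5,40],[3,-5,60],[3,-5,80],[3,-5,95],[3,-5,95],[3,-5,95],[3,-5,95],[3,-5,95],[3,-5,95]]' --dr '[[0,0.03,0],[0,0.06,0],[0,0.09,0],[0,0.12,0],[0,0.12,0],[0,0.12,0],[0,0.12,0],[0,0.12,0],[0,0.12,0],[0,0.12,0]]'

```text
time: 2.65
position: [0.4215, 0.2998, 0.1058]
tool_rot: [-2.809, -1.278, -0.172]
ft_force: [-0.1, 0.1, 0.1]
grip_width: 0.688
grip_force: 0.0
```

```bash
cat >> h.py <<'E'
def plan2(xyz,yaw,tilt=.12,st=None):
    st=st or get_state(); R0=R.from_rotvec(st["tool_rot"]); y=np.radians(yaw)
    Rt=R.from_matrix(np.array([[np.cos(y),np.sin(y),0],[np.sin(y),-np.cos(y),0],[0,0,-1]]))*R.from_rotvec([0,tilt,0])
    return (R0.inv().apply(np.array(xyz)-st["position"])*1e3).round(1),(R0.inv()*Rt).as_rotvec().round(4)
E
python3 - <<'E'
from h import *
im,C,s=snap("wrist","w2.png"); print(s["time"],s["position"],s["tool_rot"]); print(plan2((.4237,.2938,.027),48.5,st=s))
print(proj([(.427,.2975,.03),(.427+.0119,.2975+.0135,.03),(.427-.0119,.2975-.0135,.03)],C).round(1))
E
```

```text
2.65 [0.42154175 0.29981626 0.1057998 ] [-2.80930853 -1.27827074 -0.1720011 ]
(array([-12.7,   5.6,  77.8]), array([-0.0007, -0.0022,  0.0075]))
[[260.  214. ]
 [260.2 192.1]
 [259.7 235.4]]
```

View pics/w2.png

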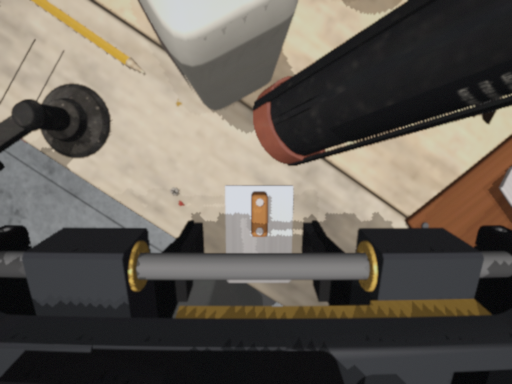

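The strip is at (251–269, 191–237), centred at (260,214), exactly where predicted. I descend now.

Emit:
send_rows --xyz '[[-8,4,0],[-13,6,10],[-13,6,22],[-13,6,35],[-13,6,48],[-13,6,60],[-13,6,70],[-13,6,78],[-13,6,78],[-13,6,78]]' --dr '[[0,0,0.007],[0,0,0.007],[0,0,0.007],[0,0,0.007],[0,0,0.007],[0,0,0.007],[0,0,0.007],[0,0,0.007],[0,0,0.007],[0,0,0.007]]'

```text
time: 3.53
position: [0.4227, 0.292, 0.0251]
tool_rot: [-2.815, -1.268, -0.167]
ft_force: [-0.3, -0.2, -0.5]
grip_width: 0.685
grip_force: 0.0
```

Emit:
send_rows --xyz '[[0,0,0],[0,0,0],[0,0,0],[0,0,0],[0,0,0],[0,0,0],[0,0,0],[0,0,0],[0,0,0],[0,0,0]]' --dr '[[0,0,0],[0,0,0],[0,0,0],[0,0,0],[0,0,0],[0,0,0],[0,0,0],[0,0,0],[0,0,0],[0,0,0]]' --jaw 8 --grip_force 40

```text
time: 4.37
position: [0.423, 0.2925, 0.0256]
tool_rot: [-2.814, -1.268, -0.169]
ft_force: [-0.3, -0.1, 0.2]
grip_width: 0.16
grip_force: 40.0
```

Emit:
send_rows --xyz '[[1,0,-8],[3,0,-24],[5,0,-44],[8,0,-64],[10,0,-84],[0,11,-100],[-16,25,-103],[-34,41,-105],[-52,57,-107],[-70,73,-109]]' --dr '[[0,0,0],[0,0,0],[0,0,0],[0,0,0],[0,0,0],[0,0,0],[0,0,0],[0,0,0],[0,0,0],[0,0,0]]'

```text
time: 5.2
position: [0.4228, 0.181, 0.1258]
tool_rot: [-2.814, -1.269, -0.169]
ft_force: [0.8, 0.1, -0.4]
grip_width: 0.16
grip_force: 40.0
```

Run:
```python
from h import *
s=get_state(); print(s["position"],s["ft_force"],s["grip_width"]); print(plan2((.46,.147,.12),178.1,st=s))
```

```text
[0.42276489 0.18104758 0.12576798] [ 0.84187624  0.12315368 -0.35313261] 0.16018258976301644
(array([-1.5, 50.5,  5.6]), array([ 2.7060e-01, -1.3000e-03, -2.2451e+00]))
```

Emit:
send_rows --xyz '[[0,5,0],[0,10,1],[0,15,1],[0,20,2],[0,25,3],[0,30,3],[-1,35,4],[-1,40,5],[-1,45,5],[-1,50,6]]' --dr '[[0.0135,0,-0.112],[0.027,0,-0.224],[0.0405,0,-0.336],[0.054,0,-0.448],[0.0675,0,-0.56],[0.081,0,-0.672],[0.0945,0,-0.784],[0.108,0,-0.896],[0.1215,0,-1.008],[0.135,0,-1.12]]'

```text
time: 6.03
position: [0.4605, 0.1485, 0.1196]
tool_rot: [-1.667, -2.541, -0.101]
ft_force: [0.1, -0.7, -0.2]
grip_width: 0.156
grip_force: 40.0
```

Emit:
send_rows --xyz '[[0,0,0],[0,0,0],[0,0,0],[0,0,0],[0,0,0],[0,0,0],[0,0,0],[0,0,0],[0,0,0],[0,0,0]]' --dr '[[0.0135,0,-0.112],[0.027,0,-0.224],[0.0405,0,-0.336],[0.054,0,-0.448],[0.0675,0,-0.56],[0.081,0,-0.672],[0.0945,0,-0.784],[0.108,0,-0.896],[0.1215,0,-1.008],[0.135,0,-1.12]]'

```text
time: 6.87
position: [0.4603, 0.1487, 0.1195]
tool_rot: [-0.05, -3.021, -0.004]
ft_force: [-1.5, 0.3, -1.0]
grip_width: 0.16
grip_force: 40.0
```

Emit:
send_rows --xyz '[[0,0,0],[0,0,0],[0,0,0],[0,0,0],[0,0,0],[0,0,0],[0,0,0],[0,0,0],[0,0,0],[0,0,0]]' --dr '[[0,0,0],[0,0,0],[0,0,0],[0,0,0],[0,0,0],[0,0,0],[0,0,0],[0,0,0],[0,0,0],[0,0,0]]'

```text
time: 7.7
position: [0.4603, 0.1489, 0.1192]
tool_rot: [-0.058, -3.021, -0.004]
ft_force: [-0.6, 0.5, -1.1]
grip_width: 0.156
grip_force: 40.0
```

Run:
```python
from h import *
im,C,s=snap("wrist","w3.png"); t,_,_=snap("top","t3.png"); sc,_,_=snap("scene","s3.png")
a=cv2.resize(t[90:290,170:370],(400,400)); b=cv2.resize(sc[100:300,130:330],(400,400))
cv2.imwrite("pics/d.png",np.hstack([a,b])[:,:,::-1])
print(s["position"],s["ft_force"],s["grip_width"]); print(plan2((.510,.147,.075),178.1,st=s))
```

```text
[0.46029901 0.14887531 0.11921149] [-0.6369988   0.5260746  -1.07574724] 0.15575888541803123
(array([-54.7,   0. ,  37.9]), array([ 0.0012, -0.0005, -0.0053]))
```

View pics/d.png

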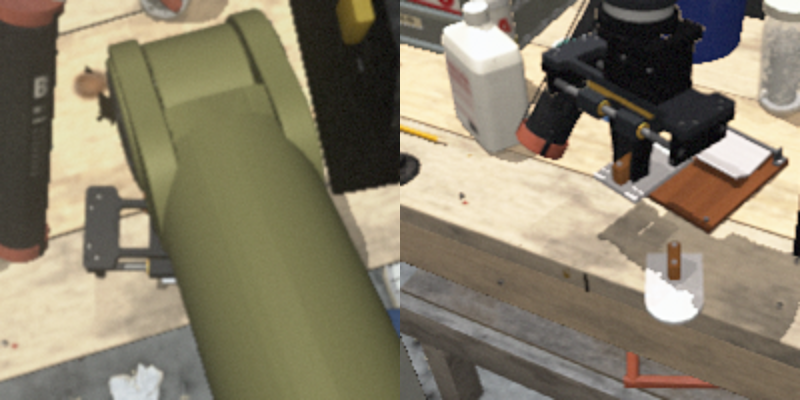

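View pics/w3.png

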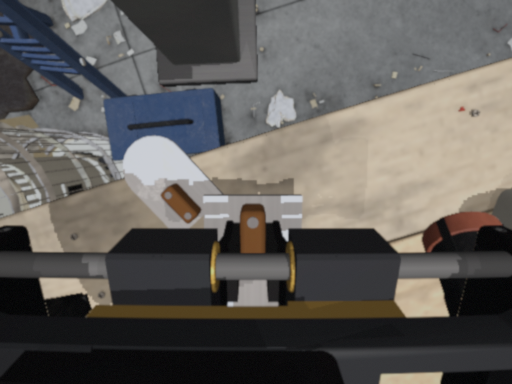

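The wrist view shows the held template's rear edge at row ~195 (columns 203–302), level and centred on the strip (column 252), so it sits square in the jaws. The scene view shows the plate in hand in front of the board. I cross-check the board in the scene camera.

Run:
```python
from m import *
st=get_state(); C=cam("wrist",st); print("rear edge",ray([(203,195),(302,195)],C,.0996).round(4))
im=cv2.imread("pics/scene0.png"); h=cv2.cvtColor(im,cv2.COLOR_BGR2HSV).astype(int); H,S,V=np.moveaxis(h,2,0); C=cam("scene")
M=np.zeros(H.shape,bool);M[160:220,240:330]=1
m=max(comps(M&(S>110)&(H<14)&(V<190),50),key=lambda t:t[1][4])[0]
c=max(cv2.findContours(m.astype(np.uint8),0,2)[0],key=cv2.contourArea); p=cv2.approxPolyDP(cv2.convexHull(c),2,True)[:,0]
for a,b in zip(p,ray(p,C,.009)): print(a,b.round(4))
T=cam("top"); print("top board corners ->scene",proj([(.5184,.0943,.009),(.5217,.1998,.009),(.6753,.0875,.009)],C).round(1))
print(plan2((.510,.1473,.060),178.1,st=st))
```

```text
rear edge [[0.4312 0.1199 0.0996]
 [0.4334 0.18   0.0996]]
[323 180] [0.6718 0.0887 0.009 ]
[284 215] [0.516  0.0891 0.009 ]
[249 195] [0.5154 0.1936 0.009 ]
[285 166] [0.6566 0.1954 0.009 ]
top board corners ->scene [[282.8 213.3]
 [248.8 192.5]
 [324.2 179.5]]
(array([-56.5,   0.3,  52.8]), array([ 0.0013, -0.0005, -0.0052]))
```

Emit:
send_rows --xyz '[[-4,0,4],[-12,0,9],[-22,0,15],[-32,0,22],[-42,0,29],[-52,0,36],[-60,0,44],[-66,0,52],[-71,0,59],[-71,0,59]]' --dr '[[0,0,-0.005],[0,0,-0.005],[0,0,-0.005],[0,0,-0.005],[0,0,-0.005],[0,0,-0.005],[0,0,-0.005],[0,0,-0.005],[0,0,-0.005],[0,0,-0.005]]'

```text
time: 8.68
position: [0.5233, 0.1459, 0.05]
tool_rot: [-0.051, -3.018, -0.002]
ft_force: [0.2, -0.1, -0.7]
grip_width: 0.161
grip_force: 40.0
```

Emit:
send_rows --xyz '[[0,0,0],[0,0,0],[0,0,0],[0,0,0],[0,0,0],[0,0,0],[0,0,0],[0,0,0],[0,0,0],[0,0,0]]' --dr '[[0,0,0],[0,0,0],[0,0,0],[0,0,0],[0,0,0],[0,0,0],[0,0,0],[0,0,0],[0,0,0],[0,0,0]]'

```text
time: 9.52
position: [0.5236, 0.1465, 0.0521]
tool_rot: [-0.051, -3.021, -0.005]
ft_force: [-0.5, 0.4, -0.7]
grip_width: 0.158
grip_force: 40.0
```

Run:
```python
from h import *
sc,C,s=snap("scene","s4.png")
b=cv2.resize(sc[130:250,210:370],(800,600),interpolation=cv2.INTER_CUBIC); cv2.imwrite("pics/e.png",b[:,:,::-1])
print(s["position"],s["ft_force"],s["torque"],s["grip_width"]); print(plan2((.525,.1469,.0348),178.1,st=s))
```

```text
[0.52362772 0.14646334 0.0521237 ] [-0.5024101   0.43169604 -0.69291453] [-0.02097605 -0.14119007 -0.03940211] 0.15843644993585868
(array([-3.4,  0.5, 17. ]), array([ 0.0013, -0.0006, -0.0003]))
```

View pics/e.png

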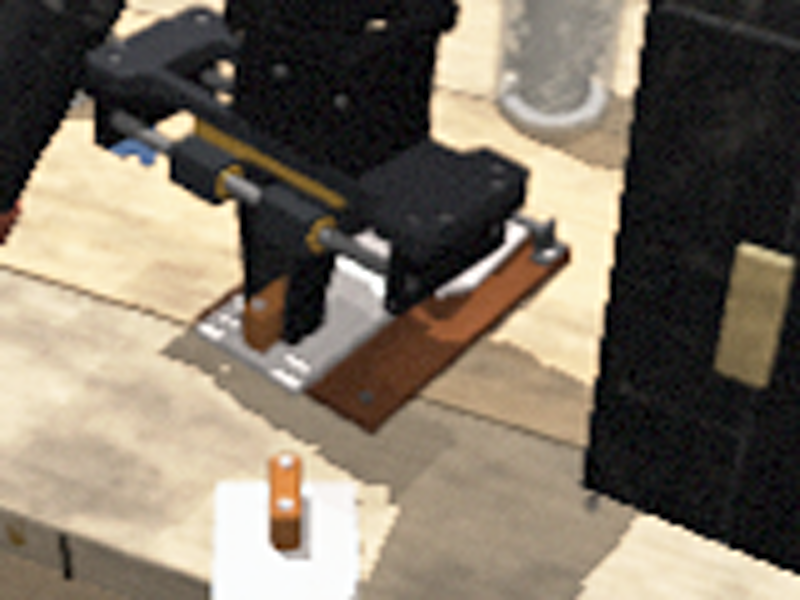

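The scene view shows the plate above the board, parallel to it with the nose just short of the clip. I lower it now.

Emit:
send_rows --xyz '[[-1,0,3],[-1,0,6],[-2,0,9],[-2,0,11],[-2,0,13],[-3,0,14],[-3,0,15],[-3,0,16],[-3,0,17],[-3,0,17]]' --dr '[[0,0,0],[0,0,0],[0,0,0],[0,0,0],[0,0,0],[0,0,0],[0,0,0],[0,0,0],[0,0,0],[0,0,0]]'

```text
time: 10.4
position: [0.5246, 0.1465, 0.0348]
tool_rot: [-0.051, -3.021, -0.005]
ft_force: [-0.5, -0.1, -2.5]
grip_width: 0.158
grip_force: 40.0
```

Run:
```python
from h import *
import time
im,C,s=snap("wrist","w5.png"); print(s["position"],s["ft_force"],s["torque"]); s=get_state(); print(s["position"],s["ft_force"],plan2((.525,.1469,.0345),178.1,st=s))
```

```text
[0.52461743 0.14646459 0.03482317] [-0.51591879 -0.1221721  -2.4762197 ] [-0.01194753 -0.14019957 -0.01017668]
[0.52460347 0.14651839 0.0348972 ] [-0.01903486  0.63613543 -1.65475893] (array([-0.4,  0.4,  0.3]), array([ 0.0013, -0.0005, -0.0002]))
```

Emit:
send_rows --xyz '[[0,0,0.3],[0,0,0.6],[0,0,0.9],[0,0,1.2],[0,0,1.5],[0,0,1.5],[0,0,1.5],[0,0,1.5],[0,0,1.5],[0,0,1.5]]' --dr '[[0,0,0],[0,0,0],[0,0,0],[0,0,0],[0,0,0],[0,0,0],[0,0,0],[0,0,0],[0,0,0],[0,0,0]]'

```text
time: 11.28
position: [0.5246, 0.1466, 0.0346]
tool_rot: [-0.05, -3.021, -0.006]
ft_force: [-2.9, -0.3, 8.2]
grip_width: 0.155
grip_force: 40.0
```

Emit:
send_rows --xyz '[[-1,0.1,-0.7],[-3,0.2,-1],[-6,0.3,-1.3],[-9,0.4,-1.7],[-12,0.4,-2],[-15,0.4,-2.4],[-18,0.4,-2.8],[-21,0.4,-3.1],[-24,0.4,-3.5],[-27,0.4,-3.8]]' --dr '[[0,0,0],[0,0,0],[0,0,0],[0,0,0],[0,0,0],[0,0,0],[0,0,0],[0,0,0],[0,0,0],[0,0,0]]'

```text
time: 12.12
position: [0.5486, 0.1466, 0.0346]
tool_rot: [-0.049, -3.013, -0.006]
ft_force: [-12.2, -0.4, 14.5]
grip_width: 0.156
grip_force: 40.0
```

Emit:
send_rows --xyz '[[0,0,-0.4],[0,0,-0.8],[0,0,-1.2],[-1,0,-1.3],[-2,0,-1.4],[-3,0,-1.5],[-4,0,-1.6],[-5,0,-1.8],[-6,0,-1.9],[-6,0,-1.9]]' --dr '[[0,0,0],[0,0,0],[0,0,0],[0,0,0],[0,0,0],[0,0,0],[0,0,0],[0,0,0],[0,0,0],[0,0,0]]'

```text
time: 12.95
position: [0.5546, 0.1463, 0.0348]
tool_rot: [-0.049, -3.013, -0.005]
ft_force: [-8.3, 0.4, 6.0]
grip_width: 0.161
grip_force: 40.0
```

Run:
```python
from h import *
sc,C,s=snap("scene","s6.png")
print(s["position"],s["ft_force"],s["torque"]); print(plan2((.5749,.1453,.0346),178.1,st=s))
w,_,_=snap("wrist","w6.png")
cv2.imwrite("pics/f.png",np.hstack([cv2.resize(sc[130:250,210:330],(400,400),interpolation=2),cv2.resize(w[120:320,150:350],(400,400),interpolation=2)])[:,:,::-1])
```

```text
[0.5545869  0.14630806 0.03477206] [-8.3352192   0.37586434  6.02477709] [-0.02496611  1.60284245  0.03927972]
(array([-20.2,  -0.3,  -2.4]), array([ 0.0011, -0.0081,  0.0008]))
```

View pics/f.png

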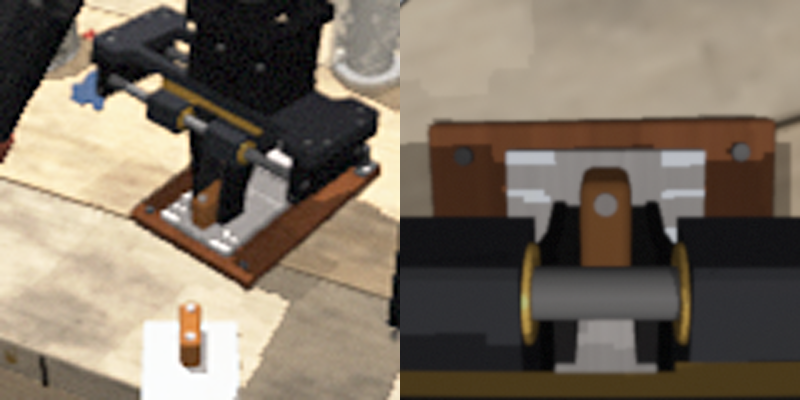

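The wrist view now shows both the board's front edge (crop row ~120, columns 430–775) and the plate's rear edge (row ~150, columns 507–706), so both insertion depth and centring can be measured there.

```bash
cat > g.py <<'E'
from m import *
def gap(fn,st):
    C=cam("wrist",st); im=cv2.imread("pics/"+fn); g=cv2.GaussianBlur(im,(3,3),0).astype(float); red=g[:,:,2]-g[:,:,0]
    S=cv2.cvtColor(im,cv2.COLOR_BGR2HSV)[...,1]
    def vedge(cols,rows,sg): # row of strongest saturation change per column
        out=[]
        for c in cols:
            p=np.gradient(cv2.GaussianBlur(S[:, c-1:c+2].astype(float).mean(1)[:,None],(1,3),0)[:,0])[rows[0]:rows[1]]*sg; out.append((c,rows[0]+p.argmax()))
        return np.array(out)
    def fit(p,z):
        P=ray(p,C,z)[:,:2]; a,b=np.polyfit(P[:,1],P[:,0],1); r=P[:,0]-a*P[:,1]-b; k=abs(r)<.0015; a,b=np.polyfit(P[k,1],P[k,0],1); return a,b,np.degrees(-np.arctan(a)),k.sum()
    B=fit(vedge(range(175,330,3),(172,188),1),.009); 
    P=fit(vedge(range(208,298,3),(184,204),-1),.015)
    return B,P,C,S
E
python3 - <<'E'
from g import *
st=get_state(); B,P,C,S=gap("w6.png",st)
print("board front",B,"plate rear",P); y=.146; print("gap mm",1e3*(P[0]*y+P[1]-B[0]*y-B[1]))
for r in (198,205,212,220): print(r,S[r,155:176].tolist(),S[r,196:212].tolist(),S[r,296:310].tolist(),S[r,332:346].tolist())
E
```

```text
board front (np.float64(0.01454558514470397), np.float64(0.5160459714450235), np.float64(-0.8333418714843939), np.int64(52)) plate rear (np.float64(0.03207192957100334), np.float64(0.5214012022924776), np.float64(-1.8369565414549076), np.int64(30))
gap mm 7.914077133693742
198 [54, 54, 54, 54, 56, 56, 56, 54, 59, 76, 117, 153, 168, 166, 165, 158, 160, 162, 164, 160, 165] [165, 161, 160, 156, 161, 149, 57, 6, 11, 12, 13, 13, 13, 13, 12, 13] [13, 13, 12, 13, 12, 7, 22, 98, 154, 158, 161, 161, 160, 159] [163, 160, 164, 157, 135, 88, 70, 67, 68, 70, 67, 67, 69, 66]
205 [56, 54, 56, 57, 58, 57, 57, 55, 57, 62, 88, 143, 159, 164, 163, 161, 164, 164, 167, 160, 164] [158, 158, 160, 167, 156, 160, 103, 39, 15, 9, 11, 11, 9, 11, 11, 11] [11, 9, 11, 9, 11, 16, 55, 136, 158, 165, 163, 165, 163, 161] [164, 166, 164, 155, 127, 85, 73, 67, 65, 68, 65, 67, 63, 62]
212 [53, 53, 55, 54, 55, 55, 53, 55, 54, 58, 75, 116, 155, 154, 159, 158, 161, 158, 161, 165, 165] [170, 169, 169, 160, 166, 166, 113, 48, 16, 11, 11, 11, 11, 11, 11, 9] [9, 11, 11, 11, 11, 20, 65, 153, 165, 161, 166, 159, 162, 157] [162, 162, 158, 145, 115, 80, 69, 67, 69, 70, 66, 70, 65, 64]
220 [56, 54, 54, 55, 57, 55, 55, 55, 55, 56, 63, 93, 143, 159, 163, 161, 165, 155, 165, 159, 161] [166, 165, 160, 159, 159, 160, 129, 49, 16, 11, 11, 11, 11, 11, 9, 3] [9, 11, 11, 11, 13, 26, 75, 152, 165, 161, 163, 166, 162, 165] [166, 162, 165, 145, 98, 71, 66, 64, 66, 66, 65, 67, 65, 61]
```

Emit:
send_rows --xyz '[[-2,-0.1,-0.3],[-4,-0.2,-0.6],[-7,-0.4,-0.9],[-10,-0.5,-1.3],[-13,-0.7,-1.6],[-15,-0.8,-1.9],[-17,-0.9,-2.2],[-19,-1,-2.4],[-20,-1,-2.5],[-20,-1,-2.5]]' --dr '[[0,0,0],[0,0,0],[0,0,0],[0,0,0],[0,0,0],[0,0,0],[0,0,0],[0,0,0],[0,0,0],[0,0,0]]'

```text
time: 13.88
position: [0.5784, 0.1437, 0.0348]
tool_rot: [-0.051, -3.021, -0.004]
ft_force: [-0.6, 0.6, -3.7]
grip_width: 0.157
grip_force: 40.0
```

Emit:
send_rows --xyz '[[0,0,0],[0,0,0],[0,0,0],[0,0,0],[0,0,0],[0,0,0],[0,0,0],[0,0,0],[0,0,0],[0,0,0]]' --dr '[[0,0,0],[0,0,0],[0,0,0],[0,0,0],[0,0,0],[0,0,0],[0,0,0],[0,0,0],[0,0,0],[0,0,0]]'

```text
time: 14.72
position: [0.5781, 0.1441, 0.0352]
tool_rot: [-0.051, -3.021, -0.005]
ft_force: [1.5, -0.4, -4.1]
grip_width: 0.156
grip_force: 40.0
```

Run:
```python
from g import *
im,C,s=snap("wrist","w7.png"); print(s["position"],s["tool_rot"],s["ft_force"])
S=cv2.cvtColor(cv2.imread("pics/w7.png"),cv2.COLOR_BGR2HSV)[...,1]
for c in (180,210,230,290,320): print(c,S[130:215,c].tolist())
for r in(200,208): print(r,[i for i in range(140,360) if abs(int(S[r,i+1])-int(S[r,i-1]))>45])
```

```text
[0.57808948 0.14407364 0.03522105] [-0.05068509 -3.02099118 -0.00499181] [ 1.48782074 -0.43662938 -4.11705904]
180 [44, 44, 44, 44, 44, 44, 44, 43, 42, 42, 43, 41, 45, 59, 107, 153, 152, 155, 155, 153, 155, 155, 155, 155, 146, 86, 27, 6, 3, 5, 3, 5, 8, 38, 112, 150, 153, 158, 159, 157, 154, 159, 157, 159, 157, 159, 157, 157, 157, 160, 159, 157, 159, 157, 154, 154, 159, 159, 159, 161, 157, 158, 158, 162, 161, 161, 156, 157, 157, 168, 161, 159, 159, 161, 161, 168, 161, 164, 166, 164, 161, 161, 162, 162, 162]
210 [44, 44, 43, 43, 42, 42, 42, 41, 42, 42, 42, 42, 50, 76, 134, 157, 158, 160, 160, 160, 158, 160, 157, 159, 158, 161, 160, 157, 157, 157, 160, 157, 157, 160, 161, 160, 161, 160, 161, 157, 159, 160, 159, 159, 159, 159, 159, 161, 157, 159, 159, 159, 160, 161, 159, 160, 159, 159, 159, 157, 159, 159, 158, 139, 52, 9, 12, 13, 13, 11, 11, 10, 3, 9, 10, 10, 10, 10, 9, 10, 10, 10, 9, 9, 3]
230 [44, 43, 43, 44, 43, 44, 43, 44, 44, 46, 45, 48, 62, 103, 149, 160, 159, 159, 158, 162, 157, 159, 157, 157, 159, 159, 157, 157, 159, 157, 157, 157, 158, 159, 157, 157, 159, 157, 159, 159, 157, 159
[... 417 characters left out ...]
6, 156, 158, 158, 156, 158, 156, 156, 158, 158, 156, 153, 156, 156, 158, 158, 156, 143, 58, 7, 12, 11, 13, 11, 11, 12, 4, 3, 9, 11, 11, 9, 11, 9, 11, 9, 9, 11, 2]
320 [45, 45, 44, 44, 43, 43, 43, 43, 44, 43, 53, 82, 141, 158, 159, 157, 157, 156, 155, 157, 156, 157, 159, 128, 63, 18, 6, 6, 3, 20, 59, 123, 154, 156, 157, 154, 157, 157, 159, 157, 157, 160, 157, 155, 157, 157, 157, 155, 155, 157, 155, 156, 157, 157, 157, 155, 156, 159, 155, 157, 155, 156, 155, 156, 158, 157, 159, 158, 155, 155, 163, 160, 163, 155, 159, 159, 159, 159, 159, 159, 163, 159, 160, 160, 160]
200 [167, 168, 201, 202, 302, 303, 304, 339, 340]
208 [168, 169, 201, 202, 203, 241, 242, 243, 262, 263, 264, 302, 303, 338, 339]
```

Run:
```python
from h import *
s=get_state(); C=cam("wrist",s)
F=ray([(180,144),(210,143.6),(230,143.2),(290,141.8),(320,141.3)],C,.0)   # lower front edge
F9=ray([(180,144),(320,141.3)],C,.009)
Pl=ray([(210,193.8),(230,193.8),(290,193.8)],C,.015)
W=ray([(168,204),(339.3,204)],C,.009); Q=ray([(201.8,204),(302.8,204)],C,.015)
print("yaw board",-np.degrees(np.polyfit(F[:,1],F[:,0],1)[0]),"plate",-np.degrees(np.polyfit(Pl[:,1],Pl[:,0],1)[0]))
print("front z0",F[:,0].mean(),"z9",F9[:,0].mean(),"rear",Pl[:,0].mean(),"tcp-rear",s["position"][0]-Pl[:,0].mean(), "cam",C[3])
print("W",W.round(4),"Q",Q.round(4), "centres",W[:,1].mean(),Q[:,1].mean())
print(s["position"],s["tool_rot"])
```

```text
yaw board -0.7414572325364596 plate -1.896246109478643
front z0 0.5184461967891167 z9 0.5185192742798646 rear 0.5492329949334711 tcp-rear 0.028846399256783783 cam [0.52060024 0.14579063 0.18922783]
W [[0.5552 0.0912 0.009 ]
 [0.5588 0.1999 0.009 ]] Q [[0.5547 0.1138 0.015 ]
 [0.5568 0.1756 0.015 ]] centres 0.14555609843009593 0.14471920063619195
[0.57807939 0.14407891 0.03519969] [-0.05066587 -3.0209399  -0.00497759]
```

Emit:
send_rows --xyz '[[0.4,0.3,0.2],[0.8,0.6,0.4],[1.2,0.9,0.6],[1.6,1.2,0.8],[2,1.2,0.9],[2,1.2,1],[2,1.2,1],[2,1.2,1],[2,1.2,1],[2,1.2,1]]' --dr '[[0,0,-0.004],[0,0,-0.008],[0.001,0,-0.012],[0.002,0,-0.016],[0.002,0,-0.018],[0.002,0,-0.018],[0.002,0,-0.018],[0.002,0,-0.018],[0.002,0,-0.018],[0.002,0,-0.018]]'

```text
time: 15.6
position: [0.5761, 0.1454, 0.0347]
tool_rot: [-0.023, -3.022, -0.004]
ft_force: [1.1, -1.0, 0.7]
grip_width: 0.157
grip_force: 40.0
```

Run:
```python
from g import *
im,C,s=snap("wrist","w8.png"); print(s["position"],s["tool_rot"],s["ft_force"])
S=cv2.cvtColor(cv2.imread("pics/w8.png"),cv2.COLOR_BGR2HSV)[...,1].astype(float)
def cross(v,t,up): # subpixel first crossing
    k=np.where((v[:-1]<t)&(v[1:]>=t) if up else (v[:-1]>=t)&(v[1:]<t))[0][0]; return k+(t-v[k])/(v[k+1]-v[k])
cols=[190,200,210,220,230,290,300,310]; F=ray([(c,130+cross(S[130:175,c],100,1)) for c in cols],C,.009)
cp=[210,220,230,280,290]; P=ray([(c,175+cross(S[175:210,c],85,0)) for c in cp],C,.015)
print("yaw",[-np.degrees(np.polyfit(X[:,1],X[:,0],1)[0]) for X in(F,P)],"gap",P[:,0].mean()-F[:,0].mean())
for r in(200,204,210): 
    v=S[r]; a=150+cross(v[150:190],110,1); b=185+cross(v[185:220],85,0); c=290+cross(v[290:320],85,1); d=325+cross(v[325:355],110,0)
    W=ray([(a,r),(d,r)],C,.009); Q=ray([(b,r),(c,r)],C,.015); print(W[:,1].mean().round(4),Q[:,1].mean().round(4),np.ptp(W[:,1]).round(4),np.ptp(Q[:,1]).round(4))
```

```text
[0.57614287 0.14538115 0.03466704] [-0.02320807 -3.02150314 -0.00372711] [ 1.06296497 -0.98007647  0.65981493]
yaw [np.float64(-0.8663072959606367), np.float64(-0.9309177970788878)] gap 0.028833535468025362
0.1453 0.1455 0.1089 0.0616
0.1454 0.1456 0.1086 0.0612
0.1454 0.1456 0.1087 0.0614
```

Gap is 28.8 mm, so about 20.8 mm is under the edge. The plate is centred to 0.2 mm and straight to 0.1°. Releasing and lifting off.

Emit:
send_rows --xyz '[[0,0,0],[0,0,0],[0,0,0],[0,0,0],[0,0,0],[0,0,0],[0,0,0],[0,0,0],[0,0,0],[0,0,0]]' --dr '[[0,0,0],[0,0,0],[0,0,0],[0,0,0],[0,0,0],[0,0,0],[0,0,0],[0,0,0],[0,0,0],[0,0,0]]' --jaw 40

```text
time: 16.48
position: [0.5759, 0.1454, 0.0344]
tool_rot: [-0.023, -3.021, -0.004]
ft_force: [-0.7, -0.4, -0.1]
grip_width: 0.463
grip_force: 0.0
```

Emit:
send_rows --xyz '[[0.6,0,-5],[1.8,0,-15],[3.6,0,-30],[6,0,-50],[8.5,0,-70],[11,0,-90],[13,0,-110],[16,0,-130],[18,0,-150],[18,0,-150]]' --dr '[[0,0,0],[0,0,0],[0,0,0],[0,0,0],[0,0,0],[0,0,0],[0,0,0],[0,0,0],[0,0,0],[0,0,0]]'

```text
time: 17.32
position: [0.5786, 0.1454, 0.191]
tool_rot: [-0.024, -3.029, -0.008]
ft_force: [1.0, -0.7, 0.9]
grip_width: 0.461
grip_force: 0.0
```

Emit:
send_rows --xyz '[[10,0,0],[25,0,0],[40,0,0],[55,0,0],[70,0,0],[85,0,0],[95,0,0],[100,0,0],[100,0,0],[100,0,0]]' --dr '[[0,0,0],[0,0,0],[0,0,0],[0,0,0],[0,0,0],[0,0,0],[0,0,0],[0,0,0],[0,0,0],[0,0,0]]'

```text
time: 18.15
position: [0.4769, 0.1467, 0.1975]
tool_rot: [-0.023, -3.021, -0.004]
ft_force: [0.3, 1.1, -0.4]
grip_width: 0.46
grip_force: 0.0
```

Run:
```python
from h import *
sc,C,s=snap("scene","s9.png"); w,_,_=snap("wrist","w9.png"); t,_,_=snap("top","t9.png"); print(s["position"],s["ft_force"],s["time"])
cv2.imwrite("pics/i.png",np.hstack([cv2.resize(sc[130:280,170:320],(400,400),interpolation=2),cv2.resize(t[100:250,190:340],(400,400),interpolation=2)])[:,:,::-1])
```

```text
[0.47689045 0.14669325 0.1974825 ] [ 0.3273938   1.09433802 -0.43992176] 18.15
```

View pics/i.png

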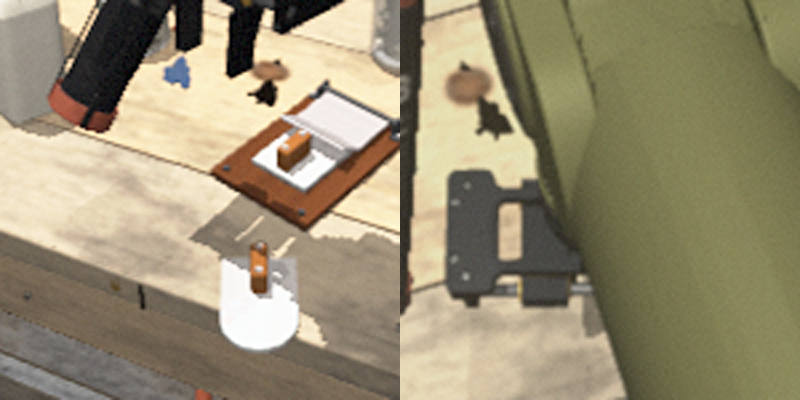

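The scene view shows the square template lying flat, straight and central under the clip. The round template is undisturbed and the gripper is clear.

```bash
python3 -c "
from bench import *
print(close_job())"
```

```text
the job is handed in; nothing more can be done
None
```

The square template lies flat under the clip, about 2 cm in, straight, central and released. The round template was not moved, and the job was handed in at about 18 s.

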